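Snap the clay tub's lid shut

ROBOT

A 7-joint arm with a two-finger parallel gripper is mounted at the origin on a cart in front of the work surface, level with it; the furniture and walls round the work are solid. World frame = base frame: x ahead of the robot, y to its left, z up, the work surface at z = 0. Lengths are in m, angles in rad, forces in N, time in s.
With the tool pointing down it reaches from about 0.35 to 0.9 m from the base axis. Payload 7.2 kg.
Tool frame: the origin (TCP) lies at the very end of the fingers, on their centre line; the grasp point (between the pads) lies 19 mm behind it (env.tcp_to_grasp is the distance from the TCP to the grasp point, in m); z points along the fingers, y is the line along which they close (so a half turn about z gives the same grasp; the last joint's range is limited). The gripper opens to 88 mm and grips with 3 to 60 N. Pads are 20 mm wide; open, the fingers measure 115 mm over their backs; the gripper's body (75 mm by 178 mm) begins 61 mm behind the grasp point.
Start: joints at [-0.068, 0.411, -0.013, 1.596, 0.006, 1.134, -0.082], TCP at [0.625, -0, 0.223] pointing down, gripper open.
Joint ranges: [-2.95, 2.95], [-0.29, 1.99], [-1.47, 1.44], [0.14, 2.54], [-1.03, 4.17], [0.13, 1.85], [-2.86, 2.86]. Speed limits (rad/s): [2.39, 2.39, 3.01, 3.01, 3.14, 3.14, 3.14].

INTERFACE

Orientations are given as a unit quaternion [x, y, z, w].
In Python, from cell import env gives the robot as it stands. The module is installed in compiled form; this text tells all that it offers.
- The arm moves only by the shell command python3 -m crank 'ROWS' [FORCE]. ROWS is JSON, a list of rows, each an object with "slide": the shift along the world's x, y, z in m, a list of three; "roll": the turn about the world's z in rad; "grip": the opening, from 0 (shut) to 1 (fully open). A call has exactly 10 rows; each row shifts and turns the commanded pose from where the row before left it; what a row does not reach is not made up. A row lasts 1/8 s, in which the tool goes at most 62.5 mm and 10.7 degrees, less where a joint would pass 70% of its speed; a pose out of reach is approached as far as the arm can. A call is refused whole if a number of a shift passes 0.0625 or a number of a turn 0.188, either way. A call with a gripper value outside its range is refused whole. The fingers move at their own pace and stop on an object; FORCE is the grip in N (left out, the last holds). Time passes only in rows, so rows that do not move let the fingers close, or fill a call up. It gives the time, the measured TCP pose, the force, the opening and the grip force at its end, in the units of the state.
- env.observe(): the state, without advancing time (a new reading comes with each control period).
- env.grab_frame(name): name is "scene" or "side" or "wrist"; returns a dict with "frame" (420x560x3 uint8, red, green, blue), "range_z" (420x560 float32, m along the optical axis (not along the pixel's ray), 0 where there is no reading), "K" (3x3 intrinsics, pixels), "T" (4x4, takes a point from camera to world coordinates). Camera axes: x right, y down, z forward; pixel columns grow to the right and rows downward; lengths in m; the calibration is good to about 2 mm. A picture is of the moment at which its call begins.
- env.sign_off(): hands the job in; it is judged then, once.
The state is a dict: "t": time; "joints": joint angles; "qd": joint speeds; "joint_efforts": joint torques, N m; "tcp_pos": TCP position; "tool_rot": TCP orientation; "ft_force": force on the tool from outside, world axes, zero at the start; "wrist_torque": the same for the moment, N m; "finger_gap": finger opening in m; "finger_force": force on a finger pad.
Only numpy, scipy, OpenCV 4.12 (cv2) and the standard library are available. Lean on these libraries where they do the work, as an engineer would, in place of code of your own. Each camera call takes 0.05 s, during which the arm holds its last target. There are 200 camera calls.

TASK

The lid of the grey clay tub is on, but the four sections of its rim still stand up. With the fingertips, press them down one at a time, in any order, until each has clicked shut and stays down level with the lid's corners. Do not lift the tub or push it out of its place, and leave the cat, the rabbit and the paint bottle where they stand.

Things in the scene. Friction and masses are not known exactly. Their poses are not given: they have to be found in the camera images.
- tub: Grey rectangular tub with white snap-fit lid, loose on the table, about 2 kg full. Lid 110 (tub x) x 150 (tub y) mm, body 102 x 142. Origin: centre of the underside, z up. The lid's sunk middle panel (58 x 98 mm) is 74 mm up, its four fixed corners (24 mm square) 77 mm. Between the corners lie four separate rim sections, one per side: flat white strips with three fine ribs at mid-length.
- rim_front_top (a point): Centre of the top of the rim section on the long side of the tub at tub -x; the strip is 98 x 24 mm, along that side, its centre line 12 mm in from the lid's outer edge. The point moves down with the section: 85 mm above the tub's underside when open (8 mm proud of the lid corners), 77 mm when shut (level with them).
- rim_front (a joint): Downward travel of that rim section, m: 0 = standing open, 0.008 = clicked shut (hard stop). It snaps: about 7 N at its stiffest, near 2 mm down; let go before about 3 mm it springs back up, past 4 mm it pulls itself shut and stays.
- rim_back_top (a point): Centre of the top of the rim section on the long side of the tub at tub +x; the strip is 98 x 24 mm, along that side, its centre line 12 mm in from the lid's outer edge. The point moves down with the section: 85 mm above the tub's underside when open (8 mm proud of the lid corners), 77 mm when shut (level with them).
- rim_back (a joint): Downward travel of that rim section, m: 0 = standing open, 0.008 = clicked shut (hard stop). It snaps: about 7 N at its stiffest, near 2 mm down; let go before about 3 mm it springs back up, past 4 mm it pulls itself shut and stays.
- rim_left_top (a point): Centre of the top of the rim section on the short side of the tub at tub +y; the strip is 58 x 24 mm, along that side, its centre line 12 mm in from the lid's outer edge. The point moves down with the section: 85 mm above the tub's underside when open (8 mm proud of the lid corners), 77 mm when shut (level with them).
- rim_left (a joint): Downward travel of that rim section, m: 0 = standing open, 0.008 = clicked shut (hard stop). It snaps: about 7 N at its stiffest, near 2 mm down; let go before about 3 mm it springs back up, past 4 mm it pulls itself shut and stays.
- rim_right_top (a point): Centre of the top of the rim section on the short side of the tub at tub -y; the strip is 58 x 24 mm, along that side, its centre line 12 mm in from the lid's outer edge. The point moves down with the section: 85 mm above the tub's underside when open (8 mm proud of the lid corners), 77 mm when shut (level with them).
- rim_right (a joint): Downward travel of that rim section, m: 0 = standing open, 0.008 = clicked shut (hard stop). It snaps: about 7 N at its stiffest, near 2 mm down; let go before about 3 mm it springs back up, past 4 mm it pulls itself shut and stays.
- bisque_cat: White unglazed cat figure, 40 x 42 x 73 mm tall, loose bystander. Origin: centre of the underside.
- bisque_rabbit: White unglazed rabbit figure, 36 x 38 x 79 mm tall, loose bystander. Origin: centre of the underside.
- bottle_b_out: Paint bottle with white cap, 48 mm across, 128 mm tall, loose bystander. Origin: centre of the underside.

How it is judged:
On the way, in this order (a step that is already met when the one before it is completed fails the run):
1. a first section of the rim shut ((value of joint rim_front above 0.0065 m or value of joint rim_back above 0.0065 m or value of joint rim_left above 0.0065 m or value of joint rim_right above 0.0065 m)), for 0.1 s.
2. a second section of the rim shut ((value of joint each of rim_front, rim_back above 0.0065 m or value of joint each of rim_front, rim_left above 0.0065 m or value of joint each of rim_front, rim_right above 0.0065 m or value of joint each of rim_back, rim_left above 0.0065 m or value of joint each of rim_back, rim_right above 0.0065 m or value of joint each of rim_left, rim_right above 0.0065 m)), for 0.1 s.
3. a third section of the rim shut ((value of joint each of rim_front, rim_back, rim_left above 0.0065 m or value of joint each of rim_front, rim_back, rim_right above 0.0065 m or value of joint each of rim_front, rim_left, rim_right above 0.0065 m or value of joint each of rim_back, rim_left, rim_right above 0.0065 m)), for 0.1 s.
4. the fourth section of the rim shut (value of joint each of rim_front, rim_back, rim_left, rim_right above 0.0065 m), for 0.1 s.
At the end, for the whole second after the job is handed in: All four rim sections are shut (each at least 6.5 mm of its 8 mm down), the tub stands level (within 0.05 rad), at rest and within 30 mm of where it was, and the cat, rabbit and bottle stand upright within 20 mm of where they were (value of joint each of rim_front, rim_back, rim_left, rim_right above 0.0065 m and distance of tub from where it was at the start of the episode below 0.03 m and angle between tub's own z axis and vertical below 0.05 rad and linear speed of tub below 0.02 m/s and distance of each of bisque_cat, bisque_rabbit, bottle_b_out from where it was at the start of the episode below 0.02 m and angle between each of bisque_cat, bisque_rabbit, bottle_b_out's own z axis and vertical below 0.15 rad); the robot touches nothing.
It fails at once if the tub is lifted or tipped (height (world z) of tub above 0.012 m or angle between tub's own z axis and vertical above 0.2 rad).
It fails at once if the tub is pushed more than 50 mm out of its place (distance of tub from where it was at the start of the episode above 0.05 m).
It fails at once if the cat figure is lifted, knocked or pushed away (distance of bisque_cat from where it was at the start of the episode above 0.025 m or angle between bisque_cat's own z axis and vertical above 0.4 rad).
It fails at once if the rabbit figure is lifted, knocked or pushed away (distance of bisque_rabbit from where it was at the start of the episode above 0.025 m or angle between bisque_rabbit's own z axis and vertical above 0.4 rad).
It fails at once if the paint bottle is lifted, knocked or pushed away (distance of bottle_b_out from where it was at the start of the episode above 0.025 m or angle between bottle_b_out's own z axis and vertical above 0.4 rad).
It also fails if it takes over 48 s, if anything falls off the work surface, if the arm or the gripper's body presses on something with over 40 N, if the wrist force passes 120 N, or if a joint passes its speed limit or range.

## Working session

There is one attempt and no reset: what is moved stays moved. The work goes in short steps, Python scripts to look and compute and a shell command to move; the robot and the scene stay as the last step left them, time stands still between calls to the robot, and variables do not carry over. Pictures are saved under pics/ and viewed, at most 10 in all, crops included, and the job is handed in when it is done.

```bash
mkdir -p pics; python3 - <<'E'
from cell import env
import cv2,numpy as np
s=env.observe();print(s['t'],s['tcp_pos'],s['tool_rot'],s['ft_force'])
for n in("scene","side"):
    f=env.grab_frame(n);cv2.imwrite(f'pics/{n}0.png',f['frame'][:,:,::-1]);np.savez(f'{n}0.npz',**f);print(f['T'].round(3).tolist())
E
```

```text
0.0 [ 6.24467390e-01 -5.18772599e-05  2.21804075e-01] [ 7.07108738e-01  7.07104335e-01 -6.23199762e-04 -5.50976638e-04] [ 0.01042099 -1.03251118 -0.00135628]
[[-0.68, -0.394, 0.619, -0.007], [-0.733, 0.377, -0.566, 0.757], [-0.01, -0.838, -0.545, 0.59], [0.0, 0.0, 0.0, 1.0]]
[[0.956, -0.147, 0.254, 0.319], [-0.292, -0.416, 0.861, -0.514], [-0.021, -0.897, -0.441, 0.476], [0.0, 0.0, 0.0, 1.0]]
```

View pics/scene0.png

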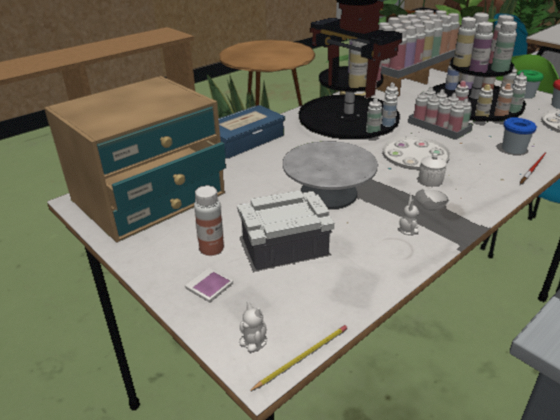

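View pics/side0.png

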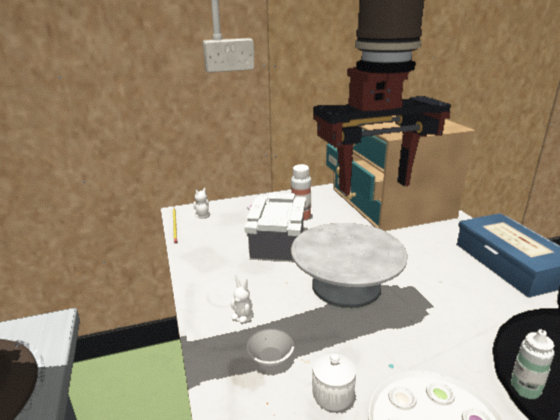

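The scene view shows the tub, lid on, at about (285,225). The bottle is at (208,222), the cake stand behind the tub at (330,170), the cat at (253,328) and the rabbit at (410,220).

```bash
cat > h.py <<'E'
import numpy as np
def cloud(f):
    z=f['range_z'];v,u=np.mgrid[:z.shape[0],:z.shape[1]];K=f['K']
    p=np.stack([(u-K[0,2])/K[0,0]*z,(v-K[1,2])/K[1,1]*z,z],-1)@f['T'][:3,:3].T+f['T'][:3,3]
    p[z==0]=np.nan;return p
E
python3 - <<'E'
from h import *
import cv2
for n,b in(("scene",(235,185,335,270)),("side",(243,190,310,262))):
    f=np.load(n+'0.npz');P=cloud(f);u0,v0,u1,v1=b
    p=P[v0:v1,u0:u1].reshape(-1,3);c=f['frame'][v0:v1,u0:u1].reshape(-1,3)
    k=(p[:,2]>.066)&(p[:,2]<.095)&(c.min(1)>110);q=p[k]
    r=cv2.minAreaRect((q[:,:2]*1000).astype(np.float32));print(n,k.sum(),r,np.percentile(q[:,2],[5,25,50,75,95]).round(4))
    for lo in(.066,.07,.074,.078,.082,.086,.09):print(lo,((q[:,2]>=lo)&(q[:,2]<lo+.004)).sum())
f=np.load('scene0.npz');P=cloud(f)
def box(n,u0,v0,u1,v1):
    p=P[v0:v1,u0:u1].reshape(-1,3);q=p[p[:,2]>.02];print(n,np.percentile(q,[3,50,97],axis=0).round(3).tolist())
box('bottle',196,190,220,250);box('cat',243,308,265,345);box('rabbit',403,206,416,232);box('stand',285,150,375,180);box('drawers',70,90,220,215)
# top map
print(P[200:240:4,285].round(3).tolist())
E
```

```text
scene 2961 ((545.7838745117188, 231.69821166992188), (194.73683166503906, 125.73119354248047), 65.51509857177734) [0.0706 0.0736 0.0792 0.083  0.0842]
0.066 103
0.07 780
0.074 571
0.078 298
0.082 1206
0.086 3
0.09 0
side 2500 ((540.4855346679688, 216.02098083496094), (323.88287353515625, 127.74761199951172), 69.33016967773438) [0.0709 0.0748 0.0816 0.0839 0.0852]
0.066 68
0.07 382
0.074 612
0.078 273
0.082 1155
0.086 10
0.09 0
bottle [[0.617, 0.346, 0.024], [0.626, 0.367, 0.083], [0.648, 0.379, 0.126]]
cat [[0.394, 0.431, 0.022], [0.406, 0.448, 0.047], [0.422, 0.458, 0.066]]
rabbit [[0.407, 0.041, 0.021], [0.418, 0.052, 0.039], [0.431, 0.058, 0.059]]
stand [[0.534, -0.017, 0.079], [0.612, 0.07, 0.081], [0.696, 0.15, 0.082]]
drawers [[0.643, 0.235, 0.038], [0.783, 0.377, 0.156], [0.948, 0.479, 0.214]]
[[0.574, 0.23, 0.082], [0.581, 0.224, 0.068], [0.565, 0.239, 0.073], [0.555, 0.248, 0.073], [0.545, 0.257, 0.074], [0.537, 0.264, 0.073], [0.517, 0.282, 0.083], [0.51, 0.289, 0.082], [0.508, 0.291, 0.076], [0.51, 0.289, 0.065]]
```

```bash
python3 - <<'E'
from h import *
import cv2
img=np.zeros((400,400),np.uint8)
for n in("scene","side"):
    f=np.load(n+'0.npz');P=cloud(f);p=P.reshape(-1,3);c=f['frame'].reshape(-1,3)
    if n=="scene":
        st=p[(p[:,2]>.078)&(p[:,2]<.0835)&(np.hypot(p[:,0]-.62,p[:,1]-.06)<.11)]
        (cx,cy),r=cv2.minEnclosingCircle((st[(st[:,1]<.13)][:,:2]*1000).astype(np.float32));print('stand',cx,cy,r)
    k=(p[:,2]>.070)&(p[:,2]<.09)&(c.min(1)>100)&(abs(p[:,0]-.53)<.15)&(abs(p[:,1]-.25)<.15)
    q=p[k];m=np.zeros_like(img)
    hi=q[:,2]>.0795
    for mm,val in((~hi,120),(hi,255)):
        x=((q[mm,0]-.35)*1000).astype(int);y=((q[mm,1]-.08)*1000).astype(int);ok=(x>=0)&(x<400)&(y>=0)&(y<400);m[x[ok],y[ok]]=val
    mc=cv2.morphologyEx(m,cv2.MORPH_CLOSE,np.ones((5,5)))
    cv2.imwrite(f'pics/top_{n}.png',mc[100:330,:320])
    q=q
a=cv2.imread('pics/top_scene.png',0);b=cv2.imread('pics/top_side.png',0)
cv2.imwrite('pics/top.png',cv2.resize(np.hstack([a,b]),None,fx=1.25,fy=1.25))
E
```

```text
stand 618.6117553710938 58.97213363647461 101.60113525390625
```

View pics/top.png

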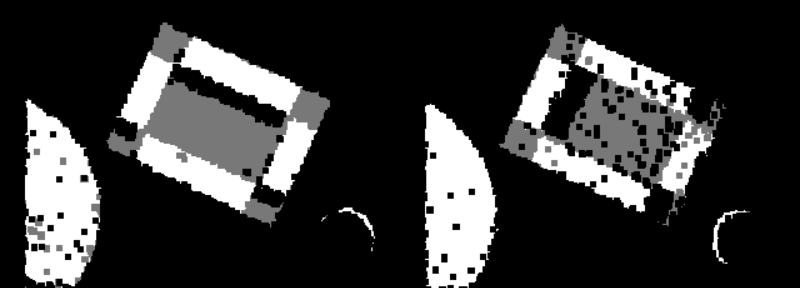

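The top map shows all four rim strips clearly, and the tub's outline stands apart from the cake stand. Next I fit a rectangle to it.

```bash
python3 - <<'E'
import cv2,numpy as np
for n in("scene","side"):
    m=cv2.imread(f'pics/top_{n}.png',0)
    nc,l,st,ct=cv2.connectedComponentsWithStats((m>0).astype(np.uint8))
    i=l[70,145]or l[80,150];v,u=np.nonzero(l==i)
    r=cv2.minAreaRect(np.stack([v+450,u+80],-1).astype(np.float32));print(n,r)
    c=np.array(r[0]);a=np.deg2rad(r[2]);w,h=r[1]
    L=np.array([np.cos(a),np.sin(a)]) if w>h else np.array([-np.sin(a),np.cos(a)])
    if L[1]<0:L=-L
    X=np.array([L[1],-L[0]]);print('psi',np.arctan2(L[1],L[0])-np.pi/2,'front',c-43*X,'back',c+43*X,'left',c+63*L,'right',c-63*L)
E
```

```text
scene ((548.2601928710938, 253.77149963378906), (150.49612426757812, 114.34662628173828), 64.65382385253906)
psi -0.4423742265636452 front [509.39946586 272.1792126 ] back [587.12091988 235.36378667] left [575.22963279 310.70698339] right [521.29075295 196.83601588]
side ((550.1950073242188, 250.8595428466797), (153.142333984375, 110.62191772460938), 64.53665161132812)
psi -0.444419267964717 front [511.37200609 269.34668906] back [589.01800856 232.37239664] left [577.28082619 307.73975396] right [523.10918846 193.97933173]
```

```bash
python3 -m crank '[{"slide":[-0.0127,0.0301,-0.007],"roll":0.1745,"grip":0},{"slide":[-0.0127,0.0301,-0.007],"roll":0.1745,"grip":0},{"slide":[-0.0127,0.0301,-0.007],"roll":0.1745,"grip":0},{"slide":[-0.0127,0.0301,-0.007],"roll":0.1745,"grip":0},{"slide":[-0.0127,0.0301,-0.007],"roll":0.1745,"grip":0},{"slide":[-0.0127,0.0301,-0.007],"roll":0.1745,"grip":0},{"slide":[-0.0127,0.0301,-0.007],"roll":0.1745,"grip":0},{"slide":[-0.0127,0.0301,-0.007],"roll":0.1745,"grip":0},{"slide":[-0.0127,0.0301,-0.007],"roll":0.1745,"grip":0},{"slide":[0,0,0],"roll":0,"grip":0}]' 10
python3 - <<'E'
from cell import env
import cv2
f=env.grab_frame("wrist");cv2.imwrite('pics/w1.png',f['frame'][:,:,::-1]);print(env.observe()['joints'])
E
```

```text
t: 1.35
tcp_pos: [0.5087, 0.2734, 0.1588]
tool_rot: [-0.003, 1.0, 0.0, -0.001]
ft_force: [0.5, 0.5, 0.2]
finger_gap: 0.0002
finger_force: 0.0
[-0.25198295  0.43055665 -0.42303333  1.76262626  0.20532131  0.99321609
  0.81736956]
```

View pics/w1.png

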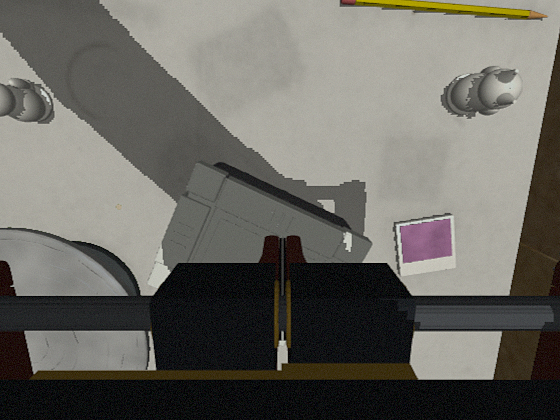

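The fingertips, at about (283,245), sit over the middle of the front strip. Pressing now.

```bash
python3 -m crank '[{"slide":[0,0,-0.0235],"roll":0,"grip":0},{"slide":[0,0,-0.0235],"roll":0,"grip":0},{"slide":[0,0,-0.0235],"roll":0,"grip":0},{"slide":[0,0,0],"roll":0,"grip":0},{"slide":[0,0,-0.0025],"roll":0,"grip":0},{"slide":[0,0,-0.0025],"roll":0,"grip":0},{"slide":[0,0,-0.0025],"roll":0,"grip":0},{"slide":[0,0,-0.0025],"roll":0,"grip":0},{"slide":[0,0,-0.0015],"roll":0,"grip":0},{"slide":[0,0,0],"roll":0,"grip":0}]'
```

```text
t: 2.65
tcp_pos: [0.5107, 0.2709, 0.0775]
tool_rot: [0.0, 1.0, 0.0, -0.0]
ft_force: [0.0, -0.3, 0.9]
finger_gap: 0.0006
finger_force: 0.0
```

```bash
python3 -m crank '[{"slide":[0,0,0.03],"roll":0,"grip":0},{"slide":[0.033,0.019,0],"roll":0,"grip":0},{"slide":[0.033,0.019,0],"roll":0,"grip":0},{"slide":[0,0,-0.0185],"roll":0,"grip":0},{"slide":[0,0,0],"roll":0,"grip":0},{"slide":[0,0,-0.003],"roll":0,"grip":0},{"slide":[0,0,-0.003],"roll":0,"grip":0},{"slide":[0,0,-0.003],"roll":0,"grip":0},{"slide":[0,0,-0.003],"roll":0,"grip":0},{"slide":[0,0,0],"roll":0,"grip":0}]'
python3 - <<'E'
from cell import env
import cv2,numpy as np
f=env.grab_frame("scene");cv2.imwrite('pics/s2.png',cv2.resize(f['frame'][150:290,180:370,::-1],None,fx=4,fy=4))
E
```

```text
t: 3.9
tcp_pos: [0.5768, 0.3088, 0.0775]
tool_rot: [0.0, 1.0, 0.0, 0.0]
ft_force: [-0.8, -0.4, 3.5]
finger_gap: 0.0003
finger_force: 1.9
```

View pics/s2.png

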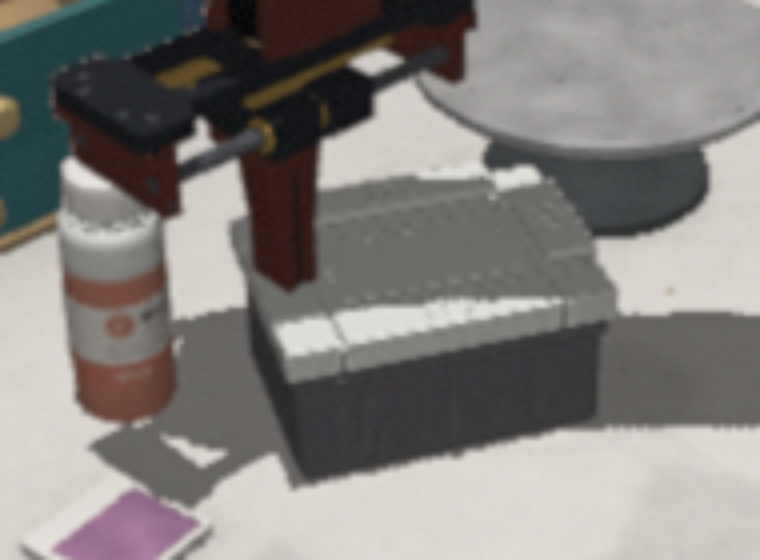

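The front and left strips are now flush, and the bottle is still upright at crop (110,290). Back strip is next, then right.

```bash
python3 -m crank '[{"slide":[0,0,0.03],"roll":0,"grip":0},{"slide":[0.006,-0.0375,0],"roll":0,"grip":0},{"slide":[0.006,-0.0375,0],"roll":0,"grip":0},{"slide":[0,0,-0.0185],"roll":0,"grip":0},{"slide":[0,0,0],"roll":0,"grip":0},{"slide":[0,0,-0.003],"roll":0,"grip":0},{"slide":[0,0,-0.003],"roll":0,"grip":0},{"slide":[0,0,-0.003],"roll":0,"grip":0},{"slide":[0,0,-0.003],"roll":0,"grip":0},{"slide":[0,0,0],"roll":0,"grip":0}]'
python3 -m crank '[{"slide":[0,0,0.03],"roll":0,"grip":0},{"slide":[-0.033,-0.0195,0],"roll":0,"grip":0},{"slide":[-0.033,-0.0195,0],"roll":0,"grip":0},{"slide":[0,0,-0.018],"roll":0,"grip":0},{"slide":[0,0,0],"roll":0,"grip":0},{"slide":[0,0,-0.003],"roll":0,"grip":0},{"slide":[0,0,-0.003],"roll":0,"grip":0},{"slide":[0,0,-0.003],"roll":0,"grip":0},{"slide":[0,0,-0.003],"roll":0,"grip":0},{"slide":[0,0,0],"roll":0,"grip":0}]'
python3 -m crank '[{"slide":[0,0,0.03],"roll":0,"grip":0},{"slide":[0,0,0.04],"roll":0,"grip":0},{"slide":[0,-0.04,0.04],"roll":0,"grip":0},{"slide":[0,-0.05,0.04],"roll":0,"grip":0},{"slide":[0,-0.05,0],"roll":0,"grip":0},{"slide":[0,-0.05,0],"roll":0,"grip":0},{"slide":[0,-0.05,0],"roll":0,"grip":0},{"slide":[0,-0.05,0],"roll":0,"grip":0},{"slide":[0,0,0],"roll":0,"grip":0},{"slide":[0,0,0],"roll":0,"grip":0}]'
python3 - <<'E'
from cell import env
from h import *
import cv2
for n in("scene","side"):
    f=env.grab_frame(n);np.savez(n+'1.npz',**f);cv2.imwrite(f'pics/{n}3.png',f['frame'][:,:,::-1])
    P=cloud(f);a=np.load(n+'0.npz');P0=cloud(a)
    for nm,q in(("front",(.51,.271)),("back",(.588,.234)),("left",(.576,.309)),("right",(.522,.195))):
        z=[p[(np.hypot(p[...,0]-q[0],p[...,1]-q[1])<.009)&(p[...,2]>.06)][:,2] for p in(P0,P)]
        print(n,nm,[(len(x),np.median(x).round(4)) for x in z])
E
```

```text
t: 5.2
tcp_pos: [0.5887, 0.2347, 0.0774]
tool_rot: [-0.0, 1.0, 0.0, 0.0]
ft_force: [-2.4, 0.2, 7.5]
finger_gap: 0.0004
finger_force: 3.7
t: 6.45
tcp_pos: [0.5231, 0.1953, 0.0774]
tool_rot: [0.0, 1.0, 0.0, 0.0]
ft_force: [-2.8, -0.7, 9.3]
finger_gap: 0.0006
finger_force: 4.5
t: 7.7
tcp_pos: [0.5228, -0.0933, 0.2255]
tool_rot: [0.0, 1.0, 0.0, -0.0]
ft_force: [-0.1, 0.8, 0.6]
finger_gap: 0.0006
finger_force: 0.0
scene front [(64, np.float64(0.0832)), (48, np.float64(0.076))]
scene back [(65, np.float64(0.0825)), (37, np.float64(0.0754))]
scene left [(50, np.float64(0.0833)), (50, np.float64(0.0758))]
scene right [(40, np.float64(0.0833)), (44, np.float64(0.0753))]
side front [(23, np.float64(0.0849)), (28, np.float64(0.0773))]
side back [(27, np.float64(0.0849)), (28, np.float64(0.0769))]
side left [(46, np.float64(0.0833)), (25, np.float64(0.077))]
side right [(58, np.float64(0.0838)), (34, np.float64(0.0769))]
```

View pics/scene3.png

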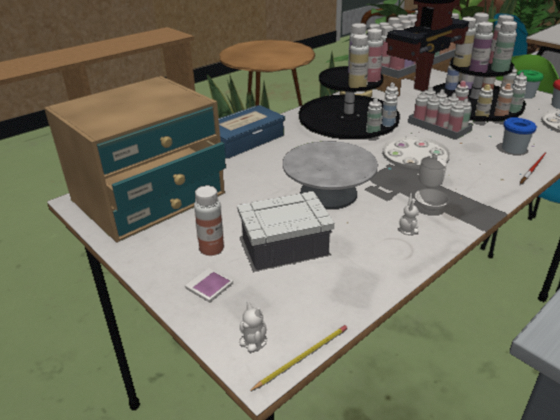

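All four strips are flush, about 7–8 mm lower than at the start. The tub (285,225), bottle (208,222), cat (253,328) and rabbit (410,220) are where they were.

```bash
python3 -c "
from cell import env
print(env.sign_off())"
```

```text
the job is handed in; nothing more can be done
None
```

All four rim sections are pressed shut and level with the lid corners by camera depth, the tub, cat, rabbit and bottle look unmoved, and the job is handed in (no verdict was returned).

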